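Take the flat battery out of the stall lamp and put it on charge

TASK

The battery pack in the stall's flood lamp is flat: squeeze its two side buttons together to free the catches, draw the pack straight up out of the lamp, and put it into the empty dock of the charging station. The packs beside that dock leave no room for fingers at the buttons, so first stand the pack upright on the bench and let go, then take it by its two broad faces, buttons out, and lower it into the dock, fully home, without dropping it. Do not tip the pack over, and leave the other packs and everything else on the bench where they are.

Things in the scene. Friction and masses are not known exactly. Their poses are not given: they have to be found in the camera images.
- pack: The flat battery pack, black and grey, 0.28 kg, standing in the lamp's well. Block 104 mm tall: stem 38 (x) by 40 (y) mm up to 42 mm, then a head 42 (x) by 50 (y) mm. A spring button stands out of each narrow side (+y, -y) of the head. Broad faces +x, -x plain, 42 mm apart. Origin: centre of its underside, z up. It stands by itself on the stem.
- button_left (a joint): How far the pack's +y button is pushed in, in m: 0 out, 0.0055 home. Spring: 2 N to start, 6 N at home. On one piece with it, low on the stem (24 to 32 mm up), a barb 20 mm wide stands 5 mm out and hooks under the lip of the lamp's well; it goes flush with the button home. Both buttons must be in for the pack to come out.
- button_right (a joint): The same for the pack's -y button and barb.
- button_left_face (a point): Middle of the outer face of the +y button, 26 mm wide (x), 20 mm tall, centred 80 mm above the pack's underside. Over both buttons the pack measures 62 mm, squeezed home 51 mm.
- button_right_face (a point): Middle of the outer face of the -y button, of the same size.
- lamp: Battery flood lamp, grey, fixed. Origin: on the bench under its battery well. Housing 52 mm high, x = -42 to 125, y = -56 to 56 mm. The pack stands on the well's floor, 14 mm above the bench, its head 4 mm above the housing, its y axis along the lamp's. A tilted LED panel on a yoke stands at the +x end: x = 68 to 125, y = -86 to 86 mm with its knobs, up to 152 mm high.
- charger: Base of the charging station, fixed: aluminium rail 10 mm thick, x = -33 to 79 mm, y = -106 to 106 mm, with a mains unit 42 mm high along its +x side (x = 37 to 75 mm). Origin: on the bench under the middle dock. Three docks stand on it in a row along y, 68 mm apart.
- dock_a: The empty dock, 56 (x) by 66 (y) mm, 46 mm high, black, at any of the row's three places. Origin: centre of its underside, 10 mm above the bench; axes as the station's. Pocket 41 (x) by 54 (y) mm, no catch, mouth bevelled to 50 by 61 mm: it takes the pack upright, y axis along the dock's y, either way round.
- dock_a_floor (a point): Centre of the empty dock's pocket floor, 8 mm above the dock's underside: the pack's origin comes here when it is fully home.
- dock_b: Another dock of the same make, with pack_b in it.
- dock_c: Another dock of the same make, with pack_c in it.
- pack_b: A pack of the same shape and size on charge in dock_b, loose in its pocket, its buttons out. Same frame as pack.
- pack_c: The same in dock_c.
- jug: White plastic measuring jug, loose, radius 50 mm at the rim, 122 mm high, with a handle on its +y side that reaches about 90 mm from the axis. Origin: centre of its underside.
- spatula: Black spatula lying along its x axis, 240 mm long, up to 70 mm wide at its +x end, under 30 mm high. Origin: its middle, on the bench.
- mug: White ceramic mug, radius 40 mm, 85 mm high, handle on its +y side that reaches about 75 mm from the axis. Origin: centre of its underside.
- tin: Round steel biscuit tin, radius 60 mm, 53 mm high. Origin: centre of its underside.
- jar: Glass jar, radius 36 mm, 105 mm high. Origin: centre of its underside.
- can: Steel can, radius 37 mm, 110 mm high. Origin: centre of its underside.
There are look-alikes about, which are no part of the job. Leave any orange look-alike of the pack alone.

How it is judged:
On the way, in this order (a step that is already met when the one before it is completed fails the run):
1. both side buttons of the pack are squeezed in together while it still stands in the lamp (value of joint each of button_left, button_right above 0.004 m and z of pack in the frame of lamp below 0.02 m), for 0.1 s.
2. the pack is drawn up clear of the lamp's well (z of pack in the frame of lamp above 0.06 m and angle between pack's own z axis and vertical below 0.35 rad), for 0.1 s.
3. the pack stands upright on the bench, let go (height (world z) of pack below 0.006 m and angle between pack's own z axis and vertical below 0.1 rad and contact force between pack and the fingers below 0.05 N and linear speed of pack below 0.03 m/s), for 0.2 s.
4. the pack is taken again by its broad faces and lifted, its buttons out (height (world z) of pack above 0.03 m and contact force between pack and the fingers above 0.5 N and value of joint each of button_left, button_right below 0.002 m), for 0.2 s.
At the end, for the whole second after the job is handed in: The flat pack stands upright (within 5 degrees), at rest and let go in the empty dock: within 6 mm of the pocket's centre, 4 mm of its floor, y axes parallel; the other packs upright in their docks within 12 mm, and all bystanders within 30 mm, of where they were (horizontal distance between pack and dock_a_floor below 0.006 m and z of pack in the frame of dock_a_floor between -0.004 and 0.004 m and angle between pack's own z axis and vertical below 0.09 rad and angle between the y axis of pack and the y axis of dock_a, either way round below 0.12 rad and linear speed of pack below 0.02 m/s and distance of each of pack_b, pack_c from where it was at the start of the episode below 0.012 m and angle between each of pack_b, pack_c's own z axis and vertical below 0.12 rad and distance of each of jug, spatula, mug, tin, jar, can from where it was at the start of the episode below 0.03 m); the robot touches nothing.
It fails at once if the pack is tipped over (more than 50 degrees) (angle between pack's own z axis and vertical above 0.87 rad).
It fails at once if the pack is dropped: it falls at more than 0.5 m/s with no finger on it (contact force between pack and the fingers below 0.02 N and linear speed of pack above 0.5 m/s).
It fails at once if a pack on charge is moved by more than 20 mm (distance of any of pack_b, pack_c from where it was at the start of the episode above 0.02 m).
It fails at once if a bystander (jug, spatula, mug, tin, jar, can) is moved by more than 30 mm (distance of any of jug, spatula, mug, tin, jar, can from where it was at the start of the episode above 0.03 m).
It also fails if it takes over 56 s, if anything falls off the work surface, if the arm or the gripper's body presses on something with over 40 N, if the wrist force passes 120 N, or if a joint passes its speed limit or range.

ROBOT

A 7-joint arm with a two-finger parallel gripper is mounted at the origin on the work surface. World frame = base frame: x ahead of the robot, y to its left, z up, the work surface at z = 0. Lengths are in m, angles in rad, forces in N, time in s.
With the tool pointing down it reaches from about 0.425 to 0.925 m from the base axis. Payload 6.8 kg.
Tool frame: the origin (TCP) lies between the finger pads; the fingertips stand 22 mm ahead of it and the grasp point (between the pads) lies 3 mm ahead of it; z points along the fingers, y is the direction in which the jaws open and shut (so a half turn about z gives the same grasp; the last joint's range is limited). The gripper opens to 85 mm and grips with 20 to 120 N. Pads are 22 mm wide; open, the fingers measure 114 mm over their backs; the gripper's body (76 mm by 85 mm) begins 54 mm behind the grasp point. The pads swing forward as they close: fully open they stand 13 mm farther back than shut.
Start: joints at [1.073, 0.477, 0.022, 1.555, -0.011, 1.109, -0.083], TCP at [0.257, -0.624, 0.253] pointing down, gripper open.
Joint ranges: [-2.96, 2.96], [-0.34, 2.1], [-1.41, 1.46], [0.24, 2.44], [-1.37, 4.51], [0.17, 1.92], [-2.96, 2.96]. Speed limits (rad/s): [2.39, 2.39, 3.14, 3.14, 3.14, 3.14, 3.14].

INTERFACE

Orientations are given as a unit quaternion [w, x, y, z].
In Python, from station import bot gives the robot as it stands. The module is installed in compiled form; this text tells all that it offers.
- The arm moves only by the tool drive_tool, never from a script. Its argument "series" is one flat list of numbers, 7 for each row, row after row: the opening, from -1 (shut) to 1 (fully open), then the shift along the tool's x, y, z in mm, then the turn, a rotation vector about the tool's x, y, z in rad. In form: [jaw, x, y, z, wx, wy, wz, jaw, x, y, z, wx, wy, wz, ...]. A call has 1 to 12 rows; each row shifts and turns the commanded pose from where the row before left it, along the tool's axes as they then stand; what a row does not reach is not made up. A row lasts 1/8 s, in which the tool goes at most 62.5 mm and 10.7 degrees, less where a joint would pass 70% of its speed; a pose out of reach is approached as far as the arm can. A call with a gripper value outside its range is refused whole. The fingers move at their own pace and stop on an object; "force" is the grip in N (left out, the last holds). Time passes only in rows, so rows that do not move let the fingers close. It gives the time, the measured TCP pose, the force and the opening at its end, in the units of the state.
- bot.get_obs(): the state, without advancing time (a new reading comes with each control period).
- bot.read_camera(name): name is "side" or "top" or "wrist"; returns a dict with "pixels" (400x640x3 uint8, blue, green, red), "camera_matrix" (3x3 intrinsics, pixels), "rvec" (rotation vector, rad) and "tvec" (3), from world to camera coordinates, as OpenCV has them. Camera axes: x right, y down, z forward; pixel columns grow to the right and rows downward; lengths in m; the calibration is good to about 2 mm. A picture is of the moment at which its call begins. There is no depth.
- bot.hand_in(): hands the job in, once; it reports no verdict.
The state is a dict: "t": time; "q": joint angles; "joint_vel": joint speeds; "joint_torque": joint torques, N m; "eef_pos": TCP position; "tool_rot": TCP orientation; "contact_force": force on the tool from outside, world axes, zero at the start; "torque": the same for the moment, N m; "gripper_width": opening from 0.0 (shut) to 1.0 (fully open).
Only numpy, scipy, OpenCV 4.12 (cv2) and the standard library are available. Lean on these libraries where they do the work, as an engineer would, in place of code of your own. Each camera call takes 0.05 s, during which the arm holds its last target. There are 200 camera calls.

## Working session

There is one attempt and no reset: what is moved stays moved. The work goes in short steps, Python scripts to look and compute and a tool call to move; the robot and the scene stay as the last step left them, time stands still between calls to the robot, and variables do not carry over. Pictures are saved under pics/ and viewed, about 8 in all and at most 12, crops included, and the job is handed in when it is done.

Besides the shell and the picture viewer there is one more tool, called after "Call:" as name(argument=value, ...) on one line, values as JSON. drive_tool: Moves the arm, as the interface text tells. Its arguments: {"type":"object","properties":{"series":{"type":"array"},"force":{"type":"number"}},"required":["series"]}

```bash
mkdir -p pics
cat > h.py <<'E'
import numpy as np, cv2
from station import bot
def grab(n,save=None):
    c=bot.read_camera(n)
    if save: cv2.imwrite('pics/%s.png'%save,c['pixels'])
    return c
def ray(c,u,v):
    R,_=cv2.Rodrigues(np.array(c['rvec'],float)); t=np.array(c['tvec'],float).ravel()
    d=R.T@np.linalg.inv(np.array(c['camera_matrix']))@np.array([u,v,1.]); return -R.T@t,d
def onz(c,u,v,z):
    o,d=ray(c,u,v); return o+d*(z-o[2])/d[2]
def proj(c,P):
    return cv2.projectPoints(np.array(P,float).reshape(-1,3),np.array(c['rvec'],float),np.array(c['tvec'],float),np.array(c['camera_matrix'],float),None)[0][:,0]
E
python3 - <<'E'
from h import *
a=grab('top','top0');b=grab('side','side0')
for c in(a,b): print(ray(c,320,200), c['camera_matrix'][0][0])
o=bot.get_obs();print(o['eef_pos'],o['tool_rot'],o['t'],o['contact_force'],o['gripper_width'])
E
```

```text
(array([ 0.22674523, -0.02587129,  1.20802783]), array([ 0.23356338,  0.00879712, -0.972315  ])) 424.4999436130464
(array([-0.13374313,  0.62811265,  0.76855434]), array([ 0.5352905 , -0.59960936, -0.59498596])) 374.0748549915929
[ 0.25627027 -0.62391991  0.25240174] [-8.08980474e-04  9.81070453e-01  1.93649315e-01 -2.35032084e-04] 0.1 [-0.13062541  0.03853884 -0.16898856] 0.9947530745979115
```

View pics/top0.png

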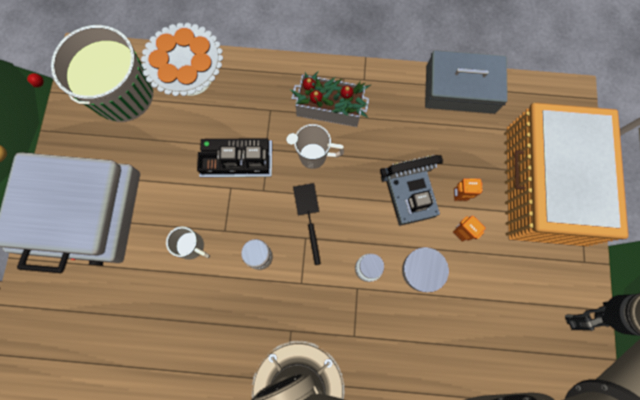

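View pics/side0.png

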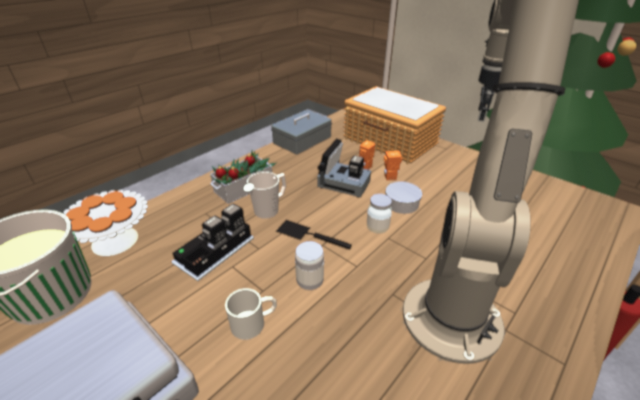

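Top view: image up is world +x. The lamp is at about (415,195) with the dark pack at (421,200). The orange look-alikes are at (468,188) and (469,228). The charger is at (235,157), with two packs at (228,155) and (257,155), and its empty dock is probably at (209,160). I'll enlarge both.

Run:
```python
import cv2,numpy as np
t=cv2.imread('pics/top0.png')
f=lambda x,y:cv2.resize(t[y:y+75,x:x+100],(800,600),interpolation=cv2.INTER_CUBIC)
cv2.imwrite('pics/lampc.png',f(370,150)); cv2.imwrite('pics/chc.png',f(185,118))
```

```text
(no output)
```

View pics/lampc.png

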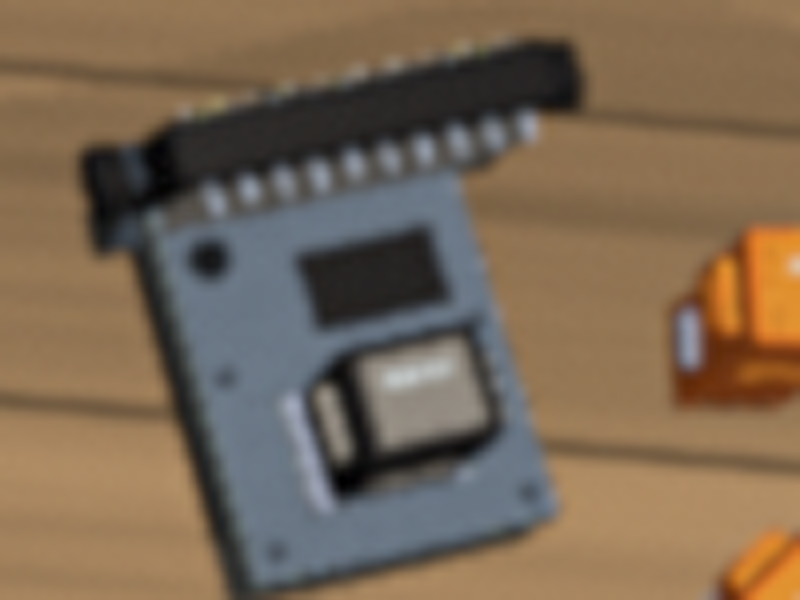

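View pics/chc.png

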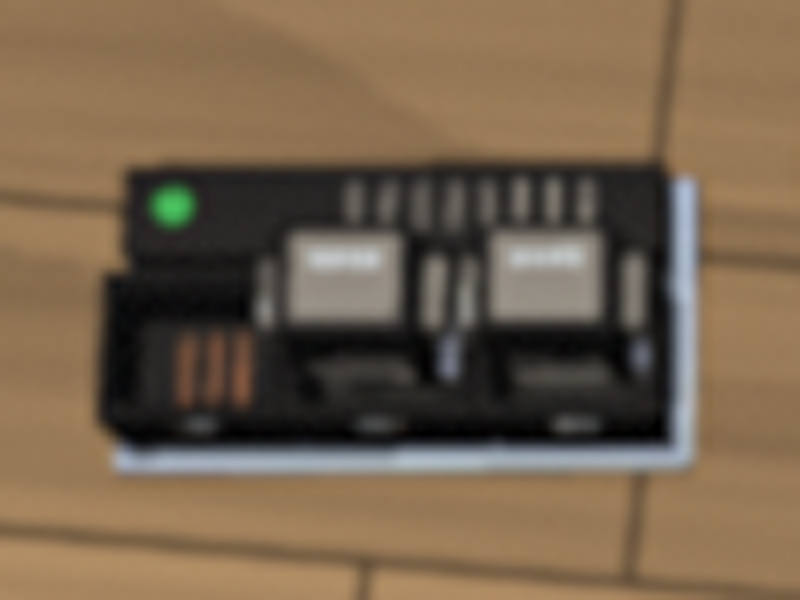

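The pack in the lamp (grey top, black sides, at about (423,199)) is the one meant: it is the only non-orange one standing in the lamp. The empty dock is the left (+y) one, with copper contacts, at about (210,163).

Run:
```python
from h import *
c=grab('top'); s=grab('side')
f=lambda u,v,x,y:((u+.5)/8-.5+x,(v+.5)/8-.5+y)
L=lambda u,v,z:onz(c,*f(u,v,370,150),z)[:2]
C=lambda u,v,z:onz(c,*f(u,v,185,118),z)[:2]
def fit(m,w):
    m=np.array(m);w=np.array(w);a=m[:,0]+1j*m[:,1];b=w[:,0]+1j*w[:,1]
    k=np.vdot(a-a.mean(),b-b.mean());yaw=np.angle(k);o=b.mean()-np.exp(1j*yaw)*a.mean()
    r=b-o-np.exp(1j*yaw)*a
    return o,yaw,np.abs(r)*1e3
ls=fit([(-.042,.056),(-.042,-.056),(.068,-.056)],[L(248,588,.052),L(555,514,.052),L(462,180,.052)])
print('lamp',ls)
# pack head top z=.118
print('packtop',[L(*p,.118) for p in[(357,352),(480,328),(497,428),(375,458)]])
ch=fit([(-.033,.106),(-.033,-.106),(.079,-.106)],[C(115,470,.01),C(692,468,.01),C(695,178,.01)])
print('ch',ch)
print('dock',[C(*p,.056) for p in[(103,428),(105,275),(292,430)]])
# packs in charger top z=.122
print('pk',C(345,278,.122),C(548,278,.122))
print('base of things jug/spatula/can/tin')
for n,p,z in[('jug',(312,133),.122),('jar/can',(370,263),.107),('tin',(426,270),.053),('spat',(306,195),.01),('spat2',(317,262),.01),('orange1',(468,185),.1),('orange2',(470,227),.1)]: print(n,onz(c,*p,z)[:2])
# overlay check in both views
def T(o,y,P):
    P=np.array(P,float);z=o+np.exp(1j*y)*(P[:,0]+1j*P[:,1]);return np.c_[z.real,z.imag,P[:,2]]
pk=[(sx*.021,sy*.025,.118) for sx,sy in[(1,1),(1,-1),(-1,-1),(-1,1)]]
hs=[(-.042,.056,.052),(-.042,-.056,.052),(.068,-.056,.052),(.068,.056,.052)]
dk=[(sx*.028,.068+sy*.033,.056) for sx,sy in[(1,1),(1,-1),(-1,-1),(-1,1)]]
rl=[(-.033,.106,.01),(-.033,-.106,.01),(.079,-.106,.01),(.079,.106,.01)]
out=[]
for cam in(c,s):
    im=cv2.resize(cam['pixels'],None,fx=8,fy=8,interpolation=cv2.INTER_CUBIC)
    for o,y,P in[(*ls[:2],pk),(*ls[:2],hs),(*ch[:2],dk),(*ch[:2],rl)]:
        q=(proj(cam,T(o,y,P))+.5)*8
        cv2.polylines(im,[q.round().astype(int)],True,(0,0,255),1)
    for o,y,p in[(*ls[:2],(0,0,.08)),(*ch[:2],(0,.068,.04))]:
        x,yy=((proj(cam,T(o,y,[p]))[0]+.5)*8).astype(int)
        out.append(im[yy-300:yy+300,x-400:x+400])
m=np.vstack([np.hstack(out[:2]),np.hstack(out[2:])])
cv2.imwrite('pics/ov.png',cv2.resize(m,(800,600),interpolation=cv2.INTER_AREA))
```

```text
lamp (np.complex128(0.5205927949956439-0.28234776452224464j), np.float64(0.33774178440988717), array([3.92097338, 5.56744006, 9.48838036]))
packtop [array([ 0.52794702, -0.26362297]), array([ 0.53977479, -0.30415484]), array([ 0.50607486, -0.31061666]), array([ 0.49239567, -0.27074813])]
ch (np.complex128(0.5974983777968406+0.24319902510691666j), np.float64(0.09678436479967718), array([0.56054293, 0.84088574, 0.7661386 ]))
dock [array([0.55710622, 0.33735692]), array([0.61384863, 0.34528444]), array([0.56224118, 0.27074093])]
pk [0.59774199 0.2433742 ] [0.6037783  0.17523081]
base of things jug/spatula/can/tin
jug [0.67337336 0.02168732]
jar/can [ 0.33601057 -0.15851505]
tin [ 0.33568454 -0.31673539]
spat [0.5258777  0.02682182]
spat2 [ 0.33557656 -0.02179426]
orange1 [ 0.56972951 -0.41248493]
orange2 [ 0.45430631 -0.41827155]
```

View pics/ov.png

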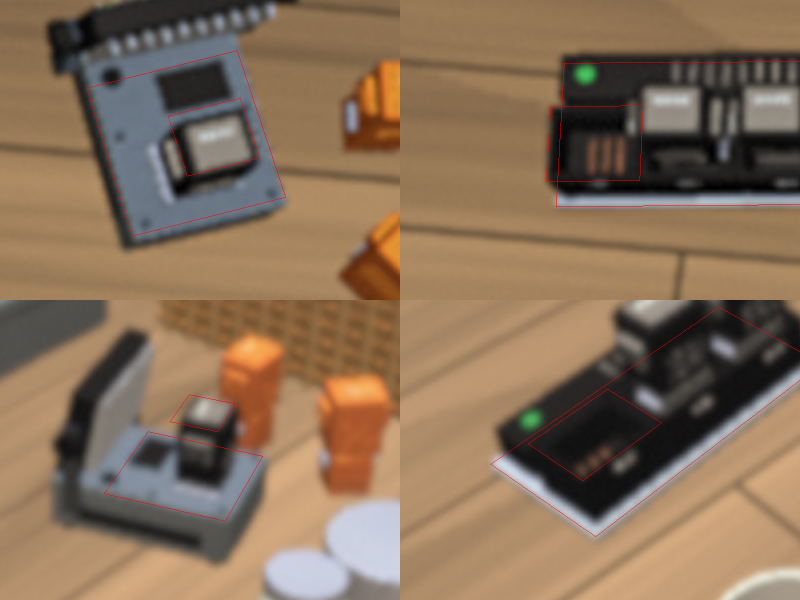

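```bash
cat >> h.py <<'E'
from scipy.spatial.transform import Rotation as Rn
def plan(xyz,jaw):
    "jaw: world angle of tool y. prints rotvec to do first, then shift mm in the turned tool frame"
    o=bot.get_obs();q=np.array(o['tool_rot']);R=Rn.from_quat(q[[1,2,3,0]])
    best=None
    for k in(0,np.pi):
        y=np.array([np.cos(jaw+k),np.sin(jaw+k),0]);z=np.array([0,0,-1.]);x=np.cross(y,z)
        D=Rn.from_matrix(np.c_[x,y,z]);w=(R.inv()*D).as_rotvec()
        if best is None or np.linalg.norm(w)<np.linalg.norm(best[0]): best=(w,D)
    w,D=best
    print('t',round(o['t'],2),'pos',np.round(o['eef_pos'],4),'turn',np.round(w,3),'shift mm',np.round(D.inv().apply(np.array(xyz)-o['eef_pos'])*1e3,1),'q7',round(o['q'][6],2),'F',np.round(o['contact_force'],1),'w',round(o['gripper_width'],3))
E
python3 - <<'E'
from h import *
c=grab('top'); s=grab('side')
f=lambda u,v,x,y:((u+.5)/8-.5+x,(v+.5)/8-.5+y)
L=lambda u,v,z:onz(c,*f(u,v,370,150),z)[:2]
a,b=L(248,588,.052),L(555,514,.052)
d=a-b; yaw=np.arctan2(d[1],d[0])-np.pi/2; m=(a+b)/2
print('front',np.linalg.norm(d),yaw, 'lamp origin',m+.042*np.array([np.cos(yaw),np.sin(yaw)]))
e=L(555,514,.052)-L(462,180,.052); print('right edge yaw',np.arctan2(-e[1],-e[0]))
for p,q in[((357,352),(480,328)),((375,458),(497,428))]:
    e=L(*p,.118)-L(*q,.118);print('pack yaw',np.arctan2(e[1],e[0])-np.pi/2)
plan([.517,-.287,.2],np.pi/2+yaw)
g=cv2.cvtColor(s['pixels'],cv2.COLOR_BGR2GRAY)
p=proj(s,[.517,-.287,.118])[0];print('side proj of pack top',p)
x,y=p.round().astype(int)
cv2.imwrite('pics/sp.png',cv2.resize(s['pixels'][y-20:y+25,x-30:x+30],(800,600),interpolation=cv2.INTER_CUBIC));print(x-30,y-20)
E
```

```text
front 0.11134821335175427 0.3242007152883577 lamp origin [ 0.51604224 -0.28259641]
right edge yaw 0.29049431662351693
pack yaw 0.28393008991723434
pack yaw 0.33052138711727364
t 0.3 pos [ 0.2564 -0.6242  0.253 ] turn [-0.001  0.     0.066] shift mm [ 354.4 -236.6   53. ] q7 -0.08 F [-0.2  1.1 -0.6] w 1.003
side proj of pack top [356.27392986 158.9634036 ]
326 139
```

View pics/sp.png

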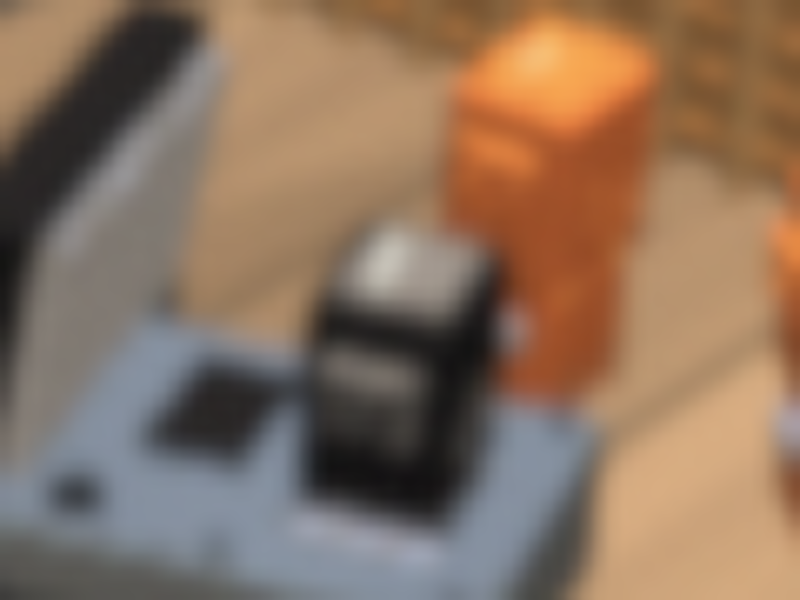

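The side view agrees with the top: the pack top is at (356,160), against a projection of (356,159). Pack at (0.517,-0.287), yaw about 0.305. Moving to hover.

Call:
drive_tool(series=[1,0,0,0,0,0,0.085,1,50,-35,0,0,0,0,1,50,-35,0,0,0,0,1,50,-35,0,0,0,0,1,50,-35,0,0,0,0,1,50,-35,0,0,0,0,1,50,-35,0,0,0,0,1,50,-34,0,0,0,0,1,0,0,35,0,0,0,1,0,0,0,0,0,0,1,0,0,0,0,0,0], force=40)

```text
t: 1.68
eef_pos: [0.5168, -0.2879, 0.2191]
tool_rot: [0.0, 0.989, 0.151, 0.0]
contact_force: [-0.3, -0.1, 0.7]
gripper_width: 1.003
```

Run:
```python
from h import *
plan([.517,-.287,.094],np.pi/2+.305)
c=grab('wrist')
y=.305;o=.517-.287j
def T(P):
    P=np.array(P,float);z=o+np.exp(1j*y)*(P[:,0]+1j*P[:,1]);return np.c_[z.real,z.imag,P[:,2]]
im=c['pixels'].copy()
for hx,hy,z in[(.021,.025,.118),(.013,.031,.094)]:
    q=proj(c,T([(sx*hx,sy*hy,z) for sx,sy in[(1,1),(1,-1),(-1,-1),(-1,1)]]));cv2.polylines(im,[q.round().astype(int)],True,(0,0,255),1)
q=proj(c,T([(-.042,.056,.052),(-.042,-.056,.052),(.068,-.056,.052),(.068,.056,.052)]));cv2.polylines(im,[q.round().astype(int)],True,(0,255,0),1)
cv2.imwrite('pics/w1.png',im)
```

```text
t 1.68 pos [ 0.5168 -0.2879  0.2191] turn [ 0.001  0.    -0.002] shift mm [  0.5  -0.8 125.1] q7 -0.91 F [-0.3 -0.1  0.7] w 1.003
```

View pics/w1.png

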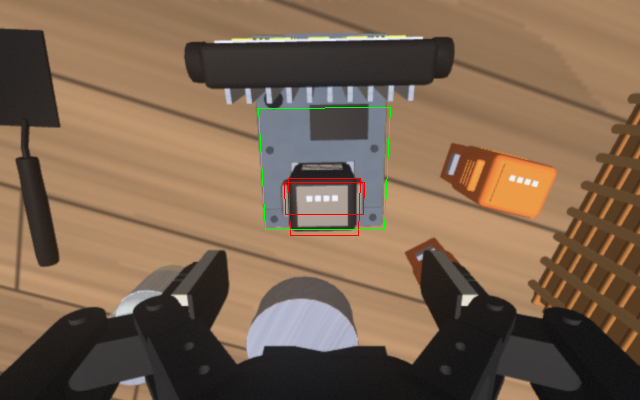

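The wrist view shows the grey-topped pack at (325,205), matching the prediction within 2-3 mm. The lamp is aligned, and the fingers straddle both buttons. Descending and squeezing.

Call:
drive_tool(series=[1,2,-1,40,0,0,0,1,0,0,40,0,0,0,1,0,0,25,0,0,0,1,0,0,20,0,0,0,1,0,0,0,0,0,0,-1,0,0,0,0,0,0,-1,0,0,0,0,0,0,-1,0,0,0,0,0,0,-1,0,0,0,0,0,0,-1,0,0,0,0,0,0,-1,0,0,0,0,0,0,-1,0,0,0,0,0,0], force=40)

```text
t: 3.22
eef_pos: [0.5199, -0.2855, 0.0953]
tool_rot: [0.001, 0.988, 0.152, 0.001]
contact_force: [-0.5, 1.2, 6.6]
gripper_width: 0.583
```

Run:
```python
from h import *
plan([.517,-.287,.094],np.pi/2+.305)
c=grab('wrist');cv2.imwrite('pics/w2.png',c['pixels'])
```

```text
t 3.23 pos [ 0.5199 -0.2855  0.0953] turn [ 0.002 -0.002 -0.   ] shift mm [-3.3  0.5  1.3] q7 -0.94 F [-0.5  1.2  6.6] w 0.583
```

View pics/w2.png

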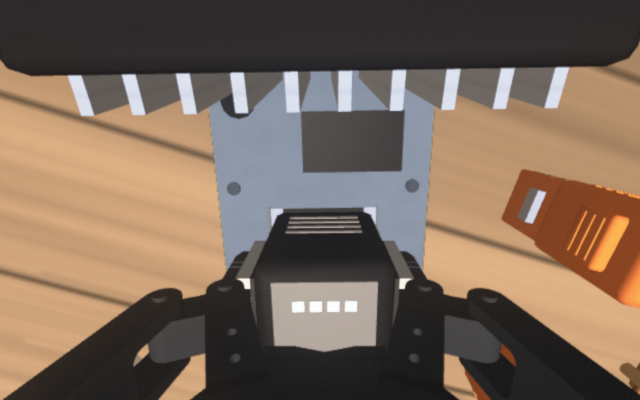

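Opening is about 50 mm, so both buttons are home. Drawing it straight up.

Call:
drive_tool(series=[-1,0,0,-5,0,0,0,-1,0,0,-10,0,0,0,-1,0,0,-15,0,0,0,-1,0,0,-20,0,0,0,-1,0,0,-20,0,0,0,-1,0,0,-20,0,0,0,-1,0,0,-20,0,0,0,-1,0,0,0,0,0,0,-1,0,0,0,0,0,0])

```text
t: 4.4
eef_pos: [0.5183, -0.2849, 0.2029]
tool_rot: [-0.0, 0.988, 0.152, -0.0]
contact_force: [-0.5, -0.0, -3.5]
gripper_width: 0.585
```

Run:
```python
from h import *
plan([.495,-.105,.215],np.pi/2+.305)
s=grab('side');p=proj(s,[.52,-.287,.18])[0].astype(int)
c=grab('top');p2=proj(c,[.51,-.1,.0])[0].astype(int)
A=cv2.resize(s['pixels'][p[1]-40:p[1]+50,p[0]-60:p[0]+60],(400,300));B=cv2.resize(c['pixels'][p2[1]-60:p2[1]+60,p2[0]-80:p2[0]+80],(400,300))
cv2.imwrite('pics/l1.png',np.hstack([A,B]))
```

```text
t 4.4 pos [ 0.5183 -0.2849  0.2029] turn [-0.001  0.001 -0.   ] shift mm [  31.8 -178.6  -12.1] q7 -0.92 F [-0.5 -0.  -3.5] w 0.585
```

View pics/l1.png

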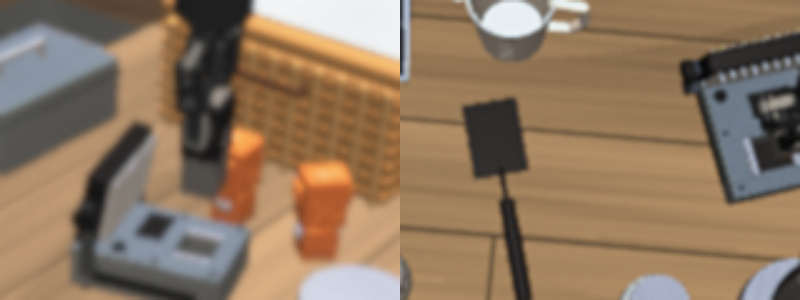

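The pack is out of the lamp (−3.5 N), upright, and the well is empty. The bench spot at (0.495,-0.105) is clear. Moving there and lowering.

Call:
drive_tool(series=[-1,4,-20,0,0,0,0,-1,7,-40,0,0,0,0,-1,7,-40,0,0,0,0,-1,7,-40,0,0,0,0,-1,7,-38,0,0,0,0,-1,0,0,20,0,0,0,-1,0,0,30,0,0,0,-1,0,0,30,0,0,0,-1,0,0,20,0,0,0,-1,0,0,12,0,0,0,-1,0,0,3,0,0,0,-1,0,0,0,0,0,0])

```text
t: 6.0
eef_pos: [0.4962, -0.1054, 0.0887]
tool_rot: [0.0, 0.988, 0.152, 0.0]
contact_force: [-0.1, 0.3, -4.2]
gripper_width: 0.582
```

```bash
python3 -c "
from h import *
plan([.495,-.105,.081],np.pi/2+.305)"
```

```text
t 6.0 pos [ 0.4962 -0.1054  0.0887] turn [ 0.    -0.001 -0.   ] shift mm [-1.  -0.8  7.7] q7 -1.29 F [-0.1  0.3 -4.2] w 0.582
```

Call:
drive_tool(series=[-1,0,0,4,0,0,0,-1,0,0,1.5,0,0,0,-1,0,0,0,0,0,0])

```text
t: 6.38
eef_pos: [0.4959, -0.1057, 0.0829]
tool_rot: [0.0, 0.988, 0.152, 0.0]
contact_force: [0.3, 0.3, -3.4]
gripper_width: 0.583
```

Call:
drive_tool(series=[-1,0,0,1,0,0,0,-1,0,0,0,0,0,0])

```text
t: 6.62
eef_pos: [0.4958, -0.1057, 0.0818]
tool_rot: [0.0, 0.988, 0.152, -0.0]
contact_force: [-0.5, 0.5, -3.3]
gripper_width: 0.58
```

Call:
drive_tool(series=[-1,0,0,1,0,0,0,-1,0,0,0,0,0,0])

```text
t: 6.88
eef_pos: [0.496, -0.1056, 0.0813]
tool_rot: [0.0, 0.988, 0.152, 0.0]
contact_force: [-2.3, 0.5, 4.1]
gripper_width: 0.585
```

The bench is touched. Releasing and rising.

Call:
drive_tool(series=[0.4,0,0,0,0,0,0,1,0,0,0,0,0,0,1,0,0,0,0,0,0,1,0,0,0,0,0,0,1,0,0,0,0,0,0,1,0,0,-30,0,0,0,1,0,0,-50,0,0,0,1,0,0,-50,0,0,0,1,-30,0,0,0,0,0,1,0,0,0,0,0,0,1,0,0,0,0,0,0])

```text
t: 8.25
eef_pos: [0.4675, -0.1145, 0.2107]
tool_rot: [-0.0, 0.988, 0.152, 0.0]
contact_force: [0.1, -0.4, 0.5]
gripper_width: 1.005
```

Run:
```python
from h import *
plan([.496,-.1056,.2],.305)
c=grab('wrist')
y=.305;o=.4965-.1055j
def T(P):
    P=np.array(P,float);z=o+np.exp(1j*y)*(P[:,0]+1j*P[:,1]);return np.c_[z.real,z.imag,P[:,2]]
im=c['pixels'].copy()
for hx,hy,z in[(.021,.025,.104)]:
    q=proj(c,T([(sx*hx,sy*hy,z) for sx,sy in[(1,1),(1,-1),(-1,-1),(-1,1)]]));print(q.round(1));cv2.polylines(im,[q.round().astype(int)],True,(0,0,255),1)
cv2.imwrite('pics/w3.png',im)
```

```text
t 8.25 pos [ 0.4675 -0.1145  0.2107] turn [-0.    -0.     1.571] shift mm [  0.1 -29.9  10.7] q7 -1.21 F [ 0.1 -0.4  0.5] w 1.005
[[289.  133.9]
 [362.  133.9]
 [360.1 193.1]
 [290.7 193.1]]
```

View pics/w3.png

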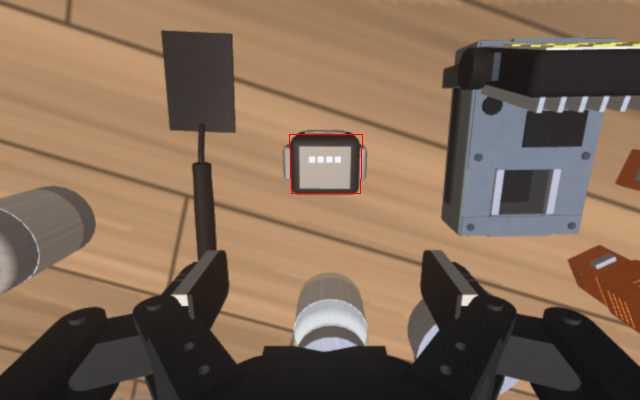

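The pack stands upright on the bench at (326,163), matching the prediction, with its buttons out. Now I'll test the turn direction for joint 7.

Call:
drive_tool(series=[1,30,0,0,0,0,-0.171,1,0,0,0,0,0,0])

```text
t: 8.55
eef_pos: [0.498, -0.1043, 0.2105]
tool_rot: [-0.0, 0.971, 0.237, 0.001]
contact_force: [-0.8, -0.2, -0.3]
gripper_width: 1.0
```

```bash
python3 -c "
from h import *
plan([.4965,-.1055,.08],.305)"
```

```text
t 8.55 pos [ 0.498  -0.1043  0.2105] turn [ 0.    -0.002 -1.397] shift mm [ -0.7  -1.8 130.5] q7 -1.08 F [-0.8 -0.2 -0.3] w 1.0
```

Call:
drive_tool(series=[1,0,0,0,0,0,-0.175,1,0,0,0,0,0,-0.175,1,0,0,0,0,0,-0.175,1,0,0,0,0,0,-0.175,1,0,0,0,0,0,-0.175,1,0,0,0,0,0,-0.175,1,0,0,0,0,0,-0.175,1,0,0,0,0,0,-0.175,1,-0.5,-2,40,0,0,0,1,0,0,0,0,0,0])

```text
t: 9.8
eef_pos: [0.4916, -0.1067, 0.1683]
tool_rot: [-0.003, 0.592, 0.806, -0.001]
contact_force: [-0.1, -0.6, -0.6]
gripper_width: 0.999
```

```bash
python3 -c "
from h import *
plan([.4965,-.1055,.08],.305)"
```

```text
t 9.8 pos [ 0.4916 -0.1067  0.1683] turn [-0.006 -0.003 -0.002] shift mm [-0.3  5.1 88.3] q7 0.21 F [-0.1 -0.6 -0.6] w 0.999
```

Call:
drive_tool(series=[1,0,5,10,0,0,0,1,0,0,0,0,0,0,1,0,0,0,0,0,0])

```text
t: 10.18
eef_pos: [0.4994, -0.1051, 0.1614]
tool_rot: [0.0, 0.591, 0.806, 0.0]
contact_force: [-0.1, 0.7, 0.9]
gripper_width: 1.002
```

```bash
python3 -c "
from h import *
plan([.4965,-.1055,.08],.305)"
```

```text
t 10.18 pos [ 0.4994 -0.1051  0.1614] turn [0.001 0.    0.   ] shift mm [ 0.5 -2.9 81.4] q7 0.2 F [-0.1  0.7  0.9] w 1.002
```

Call:
drive_tool(series=[1,0,-3,30,0,0,0,1,0,0,30,0,0,0,1,0,0,22,0,0,0,1,0,0,0,0,0,0,1,0,0,0,0,0,0,-1,0,0,0,0,0,0,-1,0,0,0,0,0,0,-1,0,0,0,0,0,0,-1,0,0,0,0,0,0,-1,0,0,0,0,0,0,-1,0,0,0,0,0,0,-1,0,0,0,0,0,0], force=35)

```text
t: 11.68
eef_pos: [0.4959, -0.1064, 0.0794]
tool_rot: [0.0, 0.592, 0.806, -0.0]
contact_force: [-2.1, -0.6, 5.5]
gripper_width: 0.493
```

```bash
python3 -c "
from h import *
plan([.4965,-.1055,.08],.305)"
```

```text
t 11.68 pos [ 0.4959 -0.1064  0.0794] turn [-0.     0.001 -0.   ] shift mm [ 0.7  0.8 -0.6] q7 0.12 F [-2.1 -0.6  5.5] w 0.493
```

Call:
drive_tool(series=[-1,0,0,-10,0,0,0,-1,0,0,-20,0,0,0,-1,0,0,-30,0,0,0,-1,0,0,-30,0,0,0,-1,0,0,-30,0,0,0,-1,0,0,-30,0,0,0,-1,0,0,0,0,0,0.104,-1,0,0,0,0,0,0.104,-1,0,0,0,0,0,0,-1,0,0,0,0,0,0])

```text
t: 12.92
eef_pos: [0.4958, -0.106, 0.2288]
tool_rot: [-0.0, 0.671, 0.741, -0.0]
contact_force: [0.1, 0.7, -3.0]
gripper_width: 0.49
```

```bash
python3 -c "
from h import *
plan([.591,.311,.2],.097)"
```

```text
t 12.93 pos [ 0.4958 -0.106   0.2288] turn [-0.    -0.     0.002] shift mm [405.8 135.1  28.8] q7 0.06 F [ 0.1  0.7 -3. ] w 0.49
```

Call:
drive_tool(series=[-1,20,7,0,0,0,0,-1,40,13,0,0,0,0,-1,45,15,0,0,0,0,-1,45,15,0,0,0,0,-1,45,15,0,0,0,0,-1,45,15,0,0,0,0,-1,45,15,0,0,0,0,-1,45,15,0,0,0,0,-1,45,15,0,0,0,0,-1,31,10,0,0,0,0,-1,0,0,0,0,0,0,-1,0,0,0,0,0,0])

```text
t: 14.42
eef_pos: [0.591, 0.3101, 0.2282]
tool_rot: [0.0, 0.672, 0.741, -0.001]
contact_force: [-0.5, -0.4, -3.5]
gripper_width: 0.488
```

Run:
```python
from h import *
plan([.591,.311,.2],.097)
c=grab('wrist');t=grab('top');s=grab('side')
y=.097;o=.591+.311j
def T(P):
    P=np.array(P,float);z=o+np.exp(1j*y)*(P[:,0]+1j*P[:,1]);return np.c_[z.real,z.imag,P[:,2]]
def box(im,cam,cx,hx,hy,z,col): 
    q=proj(cam,T([(sx*hx,sy*hy+cx,z) for sx,sy in[(1,1),(1,-1),(-1,-1),(-1,1)]]));cv2.polylines(im,[q.round().astype(int)],True,col,1)
im=c['pixels'].copy()
box(im,c,0,.028,.033,.056,(0,0,255));box(im,c,-.068,.021,.025,.122,(0,255,0))
q=proj(c,T([(-.033,.038,.01),(-.033,-.174,.01),(.079,-.174,.01),(.079,.038,.01)]));cv2.polylines(im,[q.round().astype(int)],True,(0,255,255),1)
p=proj(s,T([(0,0,.1)]))[0].astype(int)
cv2.imwrite('pics/d1.png',im);cv2.imwrite('pics/d1s.png',s['pixels'])
B=cv2.resize(s['pixels'][p[1]-60:p[1]+60,p[0]-64:p[0]+64],(640,600),interpolation=cv2.INTER_CUBIC)
cv2.imwrite('pics/d1c.png',np.hstack([im[:,120:520],cv2.resize(B,(400,400))]))
```

```text
t 14.43 pos [0.591  0.3101 0.2282] turn [-0.001  0.001  0.   ] shift mm [ 0.9  0.  28.2] q7 -0.71 F [-0.5 -0.4 -3.5] w 0.488
```

View pics/d1c.png

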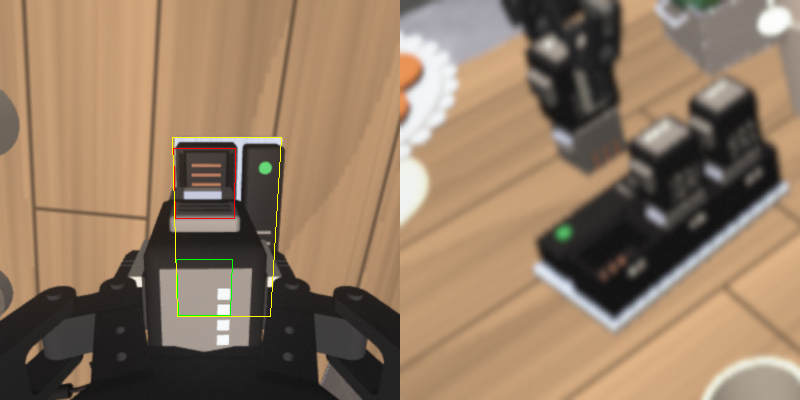

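The wrist view shows the empty dock with its copper contacts at crop (205,170), ahead of and under the pack. The rail edges sit about 3 px from the prediction, so I'll measure edges by profile instead of viewing more.

Run:
```python
from h import *
c=grab('wrist');g=cv2.cvtColor(c['pixels'],cv2.COLOR_BGR2GRAY).astype(int)
print('cols 288-412 rows 150,160,170,180');
for r in(150,165,180): print(r,g[r,286:372].tolist())
print('col profile rows 132-165')
for k in(310,325,340): print(k,g[132:165,k].tolist())
y=.097;o=.591+.311j
def T(P):
    P=np.array(P,float);z=o+np.exp(1j*y)*(P[:,0]+1j*P[:,1]);return np.c_[z.real,z.imag,P[:,2]]
n=['top corner+y-x','top corner +y+x','mouth50x61 --','bevel in 41x54 z?','rail +y-x','+x+y rail']
P=[(-.028,.033,.056),(.028,.033,.056),(-.025,.0305,.056),(.025,.0305,.056),(-.033,.038,.01),(.079,.038,.01),(-.028,.0,.056),(.028,0,.056)]
print(proj(c,T(P)).round(1).tolist())
```

```text
cols 288-412 rows 150,160,170,180
150 [158, 155, 154, 152, 149, 149, 150, 143, 116, 79, 72, 67, 59, 70, 73, 68, 65, 45, 44, 41, 42, 43, 42, 41, 43, 40, 43, 40, 40, 40, 39, 41, 42, 40, 40, 40, 40, 40, 40, 40, 41, 41, 41, 41, 39, 40, 41, 40, 39, 42, 41, 39, 39, 38, 39, 38, 41, 40, 40, 39, 40, 39, 47, 57, 65, 65, 57, 52, 62, 72, 124, 191, 217, 221, 217, 184, 75, 35, 35, 39, 47, 53, 62, 67, 67, 66]
165 [155, 152, 151, 150, 150, 149, 149, 150, 152, 134, 78, 65, 56, 44, 42, 42, 42, 40, 38, 43, 61, 65, 67, 66, 79, 109, 129, 132, 132, 130, 131, 132, 131, 131, 131, 130, 131, 131, 130, 131, 131, 131, 132, 132, 131, 131, 131, 130, 132, 131, 131, 132, 131, 126, 106, 69, 62, 61, 61, 54, 36, 35, 41, 40, 40, 40, 40, 50, 61, 73, 140, 214, 220, 217, 193, 114, 46, 33, 36, 41, 50, 54, 62, 64, 65, 63]
180 [153, 151, 149, 149, 150, 149, 150, 151, 148, 124, 74, 62, 58, 42, 44, 41, 38, 39, 36, 39, 51, 63, 62, 62, 63, 63, 63, 62, 64, 63, 65, 63, 63, 61, 63, 61, 63, 62, 66, 63, 62, 62, 63, 61, 61, 62, 62, 63, 61, 60, 61, 60, 62, 61, 59, 59, 59, 58, 55, 46, 32, 34, 39, 39, 39, 39, 44, 55, 62, 101, 169, 216, 220, 214, 183, 76, 29, 31, 34, 42, 50, 58, 62, 63, 63, 62]
col profile rows 132-165
310 [154, 155, 154, 150, 172, 219, 223, 221, 197, 118, 49, 37, 39, 43, 55, 69, 64, 51, 43, 47, 59, 67, 69, 67, 69, 68, 69, 67, 68, 68, 69, 77, 81]
325 [147, 147, 147, 145, 169, 214, 217, 215, 191, 114, 49, 39, 35, 39, 52, 68, 63, 49, 40, 43, 58, 67, 67, 67, 67, 66, 67, 67, 64, 68, 81, 116, 138]
340 [147, 146, 141, 137, 169, 212, 217, 215, 191, 113, 47, 34, 34, 39, 50, 65, 62, 47, 39, 41, 55, 66, 66, 65, 66, 66, 63, 65, 64, 65, 71, 88, 107]
[[292.2, 147.0], [354.8, 146.8], [295.6, 149.8], [351.4, 149.7], [291.4, 136.6], [400.6, 136.4], [293.2, 182.9], [354.0, 182.8]]
```

The dock's end edge matches the prediction (row 147), and x is off by about +2 px. I'll shift 1 mm in x and descend to just above the mouth.

Call:
drive_tool(series=[-1,0,1,25,0,0,0,-1,0,0,30,0,0,0,-1,0,0,25,0,0,0,-1,0,0,10,0,0,0,-1,0,0,0,0,0,0,-1,0,0,0,0,0,0])

```text
t: 15.38
eef_pos: [0.5928, 0.3115, 0.1402]
tool_rot: [0.0, 0.672, 0.74, 0.001]
contact_force: [-0.0, -0.1, -3.6]
gripper_width: 0.488
```

```bash
python3 -c "
from h import *
plan([.592,.3105,.0974],.097)"
```

```text
t 15.38 pos [0.5928 0.3115 0.1402] turn [ 0.002 -0.001 -0.   ] shift mm [-0.9 -0.9 42.8] q7 -0.75 F [-0.  -0.1 -3.6] w 0.488
```

Call:
drive_tool(series=[-1,-1,-0.5,5,0,0,0,-1,0,0,4,0,0,0,-1,0,0,4,0,0,0,-1,0,0,0,0,0,0])

```text
t: 15.88
eef_pos: [0.5922, 0.3102, 0.1257]
tool_rot: [0.0, 0.672, 0.74, 0.0]
contact_force: [0.9, 1.2, -3.6]
gripper_width: 0.489
```

Call:
drive_tool(series=[-1,0,0,5,0,0,0,-1,0,0,0,0,0,0])

```text
t: 16.12
eef_pos: [0.592, 0.3101, 0.1204]
tool_rot: [0.0, 0.672, 0.741, 0.0]
contact_force: [2.7, -0.0, -5.5]
gripper_width: 0.484
```

Call:
drive_tool(series=[-1,0,0.7,5,0,0,0,-1,0,0,5,0,0,0,-1,0,0,0,0,0,0])

```text
t: 16.5
eef_pos: [0.5921, 0.3099, 0.1101]
tool_rot: [-0.0, 0.672, 0.741, -0.0]
contact_force: [0.8, 0.3, -4.8]
gripper_width: 0.483
```

Call:
drive_tool(series=[-1,0,0,5,0,0,0,-1,0,0,3,0,0,0,-1,0,0,0,0,0,0])

```text
t: 16.88
eef_pos: [0.5922, 0.31, 0.1024]
tool_rot: [-0.0, 0.672, 0.741, -0.0]
contact_force: [0.8, 0.1, -3.9]
gripper_width: 0.488
```

Sliding in freely, with about 5 mm left.

Call:
drive_tool(series=[-1,0,0,3,0,0,0,-1,0,0,1,0,0,0,-1,0,0,0,0,0,0])

```text
t: 17.25
eef_pos: [0.5922, 0.3101, 0.0986]
tool_rot: [-0.0, 0.672, 0.741, -0.0]
contact_force: [0.6, 0.2, -4.8]
gripper_width: 0.488
```

Call:
drive_tool(series=[-1,0,0,1,0,0,0,-1,0,0,0.5,0,0,0,-1,0,0,0,0,0,0])

```text
t: 17.62
eef_pos: [0.5923, 0.3103, 0.0976]
tool_rot: [0.0, 0.672, 0.741, -0.0]
contact_force: [-1.3, -0.6, 0.3]
gripper_width: 0.485
```

Floor contact at the expected height (0.0976). Releasing and rising.

Call:
drive_tool(series=[-1,0,0,0.5,0,0,0,-1,0,0,0,0,0,0,0.2,0,0,0,0,0,0,1,0,0,0,0,0,0,1,0,0,0,0,0,0,1,0,0,0,0,0,0,1,0,0,-20,0,0,0,1,0,0,-40,0,0,0,1,0,0,-50,0,0,0,1,-40,-30,0,0,0,0,1,0,0,0,0,0,0,1,0,0,0,0,0,0])

```text
t: 19.12
eef_pos: [0.5668, 0.2677, 0.208]
tool_rot: [0.0, 0.672, 0.74, 0.001]
contact_force: [0.4, 0.5, 0.1]
gripper_width: 0.999
```

Run:
```python
from h import *
plan([.592,.3105,.0974],.097)
c=grab('wrist');s=grab('side');t=grab('top')
y=.097;o=.592+.311j
def T(P):
    P=np.array(P,float);z=o+np.exp(1j*y)*(P[:,0]+1j*P[:,1]);return np.c_[z.real,z.imag,P[:,2]]
def mark(cam):
    im=cam['pixels'].copy()
    q=proj(cam,T([(sx*.021,sy*.025,.122) for sx,sy in[(1,1),(1,-1),(-1,-1),(-1,1)]]));cv2.polylines(im,[q.round().astype(int)],True,(0,0,255),1)
    return im
p=proj(s,T([(0,-.06,.06)]))[0].astype(int)
A=mark(c)[:,120:520]
B=cv2.resize(s['pixels'][p[1]-40:p[1]+40,p[0]-53:p[0]+53],(400,300),interpolation=cv2.INTER_CUBIC)
C=cv2.resize(t['pixels'][100:300,180:480],(400,267))
m=np.zeros((600,800,3),np.uint8);m[:400,:400]=A;m[:300,400:]=B;m[300:567,400:]=C
cv2.imwrite('pics/fin.png',m)
# bystander check vs start
d=cv2.absdiff(t['pixels'],cv2.imread('pics/top0.png')).max(2)
n,l,st,ce=cv2.connectedComponentsWithStats((d>45).astype(np.uint8))
print([(ce[i].round().tolist(),int(st[i,4])) for i in range(1,n) if st[i,4]>15])
```

```text
t 19.12 pos [0.5668 0.2677 0.208 ] turn [ 0.002 -0.001 -0.   ] shift mm [ 40.1  29.2 110.6] q7 -0.68 F [0.4 0.5 0.1] w 0.999
[([165.0, 86.0], 1765), ([175.0, 102.0], 55), ([228.0, 121.0], 132), ([237.0, 169.0], 3032), ([228.0, 150.0], 20), ([232.0, 156.0], 16), ([222.0, 171.0], 21), ([263.0, 187.0], 17), ([420.0, 200.0], 198), ([308.0, 246.0], 1502), ([233.0, 224.0], 94), ([236.0, 282.0], 819), ([254.0, 252.0], 533), ([268.0, 260.0], 116), ([280.0, 269.0], 40), ([244.0, 289.0], 64), ([258.0, 290.0], 504), ([347.0, 282.0], 80), ([317.0, 302.0], 216), ([345.0, 290.0], 39), ([596.0, 316.0], 1010), ([635.0, 313.0], 111), ([341.0, 305.0], 70), ([326.0, 323.0], 273), ([290.0, 331.0], 40), ([297.0, 357.0], 2110), ([597.0, 387.0], 1185), ([632.0, 380.0], 417), ([295.0, 375.0], 774), ([282.0, 395.0], 205), ([260.0, 395.0], 81), ([514.0, 397.0], 456), ([333.0, 398.0], 53)]
```

View pics/fin.png

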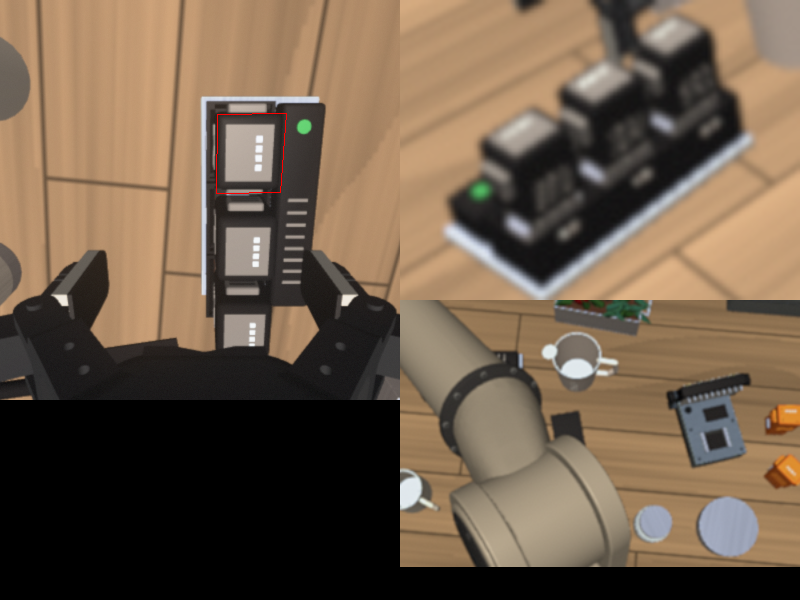

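All three packs are level, in line and fully seated, and the gripper is open and clear. Handing in.

```bash
python3 -c "
from h import *
bot.hand_in(); o=bot.get_obs(); print(o['t'],o['contact_force'])"
```

```text
the job is handed in; nothing more can be done
the job is handed in; nothing more can be done
```

The flat pack is out of the lamp and in the empty (+y) dock, and I handed the job in at about 19 s of the 56 s allowed. I squeezed both buttons home, drew the pack straight up, stood it on the bench and let go. Then I took it by its broad faces, buttons out, and lowered it until it touched the dock floor.

**Last checks:**
- **Seating:** floor contact came at tool height 0.0976 m, against 0.0974 m predicted. In the wrist and side views the pack stands upright, level with and in line with the other two. Its top outline is within a few pixels of the prediction.
- **Release:** the gripper was open and clear, with external force near zero.
- **Other things on the bench:** the jug, tin and jar, the visible end of the spatula and the lamp look unmoved. In the final top view the arm hid the can, most of the spatula and the charger. The top-view comparison with the start was mostly changed by the arm, so it couldn't confirm those. The other two packs were confirmed by eye only, in the wrist and side views.
- **Disagreement:** top and wrist cameras differed by about 2–4 mm on the dock's position. I used a point in between; the bevelled mouth took up the rest, with side forces up to 3 N.

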